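Open a terminal box: press its snap tab, push the cover off

TASK

Open the terminal box: press its snap tab down until the latch lets go and the cover jumps forward a little, then push the released cover along by its upright rib, right off its seat, so that it lies flat on the two runners beside the terminals. Only press and push with the fingertips: do not lift or carry the cover, and leave the other things on the desk where they are. Finish with the tab let go.

Things in the scene. Friction and masses are not known exactly. Their poses are not given: they have to be found in the camera images.
- terminal_box: Grey low box fixed to the desk, 252 x 92 mm (x -96 to +156), 37 mm high. Origin: on the desk, under the middle of the terminal bay; x axis: the way the cover slides off; z up. Housing with the snap tab: x -96 to -48, top at 34 mm. Bay with the cover's seat: x -48 to +48, ledges at z = 28 mm; walls, and lips over the cover's edges, 37 mm high, 63 mm free between the lips.
- parking (a point): Where the cover's origin ends when it lies on the two runners against their end stops: (108, 0, 25) mm of the box, axes as the box's. Runners: x +48 to +156, tops 25 mm high (3 mm below the seat), guards 31 mm, end stops 37 mm. The cover is fully off its seat when its origin is within 20 mm of this point.
- tab_top (a point): Centre of the top of the snap tab's press pad, a ribbed grey block 20 mm along x by 24 mm across, standing 10 mm proud of the housing, at (-74, 0, 44) mm of the box when not pressed. Moves with the tab.
- snap_tab (a joint): Travel of the snap tab in m: 0 = up, latched; 0.007 = fully pressed, straight down. Springs back: 2 N to start, about 6 N fully down. From about 4 mm on the cover is free: two spring pins push it about 12 mm in +x by themselves within 0.3 s, past the latch, and the tab may be let go.
- cover: White loose cover plate, 84 mm along x, 74 wide, 4 thick, 70 g, dark slots on top, with an upright push rib. Origin: centre of the plate's underside; axes as the box's. At the start it lies on its seat, at (0, 0, 28) mm of the box, latched; released, it slides freely (under 1.5 N).
- rib_top (a point): Middle of the top edge of the cover's push rib: 6 mm thick along x, 26 mm wide, 20 mm high above the plate; at (-20, 0, 24) mm of the cover, 52 mm above the desk at the start. Push its -x face toward +x, with the fingertips 6 to 14 mm below its top edge.
- cutter: Bystander: side cutter with red handles, 46 x 123 x 10 mm, lying on the desk to the right of the box. Origin: centre of its underside. Leave it alone.
- marker_pen: Bystander: marker pen, 16 x 122 x 17 mm, lying beyond the box, to the left. Origin: centre of its underside. Leave it alone.
- heat_sink: Bystander: small finned heat sink, 25 x 30 x 18 mm, near the front edge of the desk. Origin: centre of its underside. Leave it alone.
- spare_plug: Bystander: small green terminal plug, 20 x 18 x 12 mm, near the front edge of the desk. Origin: centre of its underside. Leave it alone.
- choke_coil: Bystander: wire-wound ring, 36 mm across, 13 mm high, just left of the runners. Origin: centre of its underside. Leave it alone.

How it is judged (in metres and radians):
On the way, in this order (a step that is already met when the one before it is completed fails the run):
1. the snap tab is pressed in at least 3.5 mm while the cover is still at its seat (value of joint snap_tab above 0.0035 m and x of cover in the frame of terminal_box below 0.03 m), for 0.05 s.
2. the cover has been pushed fully off its seat (x of cover in the frame of terminal_box above 0.087 m), for 0.1 s.
At the end, for the whole second after the job is handed in: The cover lies flat (within 0.06 rad) and still on the two runners of the terminal box, its centre 87 to 115 mm from the bay's middle in the sliding direction, within 8 mm sideways, 22 to 29 mm high; the snap tab is up again (within 1.5 mm) (x of cover in the frame of terminal_box between 0.087 and 0.115 m and y of cover in the frame of terminal_box between -0.008 and 0.008 m and z of cover in the frame of terminal_box between 0.022 and 0.029 m and angle between cover's own z axis and vertical below 0.06 rad and linear speed of cover below 0.01 m/s and value of joint snap_tab below 0.0015 m); the robot touches nothing.
It fails at once if the cover is lifted more than 12 mm above its seat (height (world z) of cover above 0.04 m).
It fails at once if the cover is tipped by more than 0.4 rad (angle between cover's own z axis and vertical above 0.4 rad).
It fails at once if a bystander is moved more than 25 mm (distance of any of cutter, marker_pen, heat_sink, spare_plug, choke_coil from where it was at the start of the episode above 0.025 m).
It also fails if it takes over 32 s, if anything falls off the work surface, if the arm or the gripper's body presses on something with over 40 N, if the wrist force passes 120 N, or if a joint passes its speed limit or range.

ROBOT

A 6-joint arm with a two-finger parallel gripper is mounted at the origin on a cart in front of the work surface, level with it; the furniture and walls round the work are solid. World frame = base frame: x ahead of the robot, y to its left, z up, the work surface at z = 0. Lengths are in mm, angles in rad, forces in N, time in s.
With the tool pointing down it reaches from about 275 to 725 mm from the base axis. Payload 15.9 kg.
Tool frame: the origin (TCP) lies midway between the tips of the shut fingers; the grasp point (between the pads) lies 19 mm behind it (bot.hold_point_z is the distance from the TCP to the grasp point, in mm); z points along the fingers, y is the direction in which the jaws open and shut (so a half turn about z gives the same grasp; the last joint's range is limited). The gripper opens to 85 mm and grips with 20 to 120 N. Pads are 22 mm wide; open, the fingers measure 114 mm over their backs; the gripper's body (76 mm by 85 mm) begins 54 mm behind the grasp point. The pads swing forward as they close: fully open they stand 13 mm farther back than shut.
Start: joints at [0, 0.213, -0.034, 1.323, 0, 1.571], TCP at [499.985, -0, 231.306] pointing down, gripper open.
Joint ranges: [-2.98, 2.98], [-0.74, 1.72], [-1.14, 1.35], [-2.1, 2.04], [-1.57, 1.44], [-3.14, 3.14]. Speed limits (rad/s): [1.89, 1.89, 2.39, 2.57, 3.14, 3.14].

INTERFACE

Orientations are given as a unit quaternion [x, y, z, w].
In Python, from station import status, imaging, job, bot gives the robot as it stands.
- The arm moves only by the tool play_rows, never from a script. Its argument "steps" is a list of rows, each a list of 7 numbers: the turn, a rotation vector about the tool's x, y, z in rad, then the shift along the tool's x, y, z in mm, then the closure in counts, from 0 (fully open) to 255 (shut). A call has 1 to 12 rows; each row is the pose to reach, as a shift and turn from the pose commanded when the call began, along the tool's axes at that moment; what a row does not reach only later rows make up. A row lasts 1/12 s, in which the tool goes at most 41.7 mm and 7.16 degrees, less where a joint would pass 70% of its speed; a pose out of reach is approached as far as the arm can. A call with a gripper value outside its range is refused whole. The fingers move at their own pace and stop on an object; the grip force is fixed at half the most. Time passes only in rows, so rows that repeat a pose let the fingers close. It gives the time, the measured TCP pose, the force and the opening at its end, in the units of the state.
- status.get_state(): the state, without advancing time (a new reading comes with each control period).
- imaging.camera(name): name is "scene" or "side" or "wrist"; returns a dict with "image" (400x640x3 uint8, red, green, blue), "range_z" (400x640 float32, mm along the optical axis (not along the pixel's ray), 0 where there is no reading), "K" (3x3 intrinsics, pixels), "extrinsics" (4x4, takes a point from camera to world coordinates). Camera axes: x right, y down, z forward; pixel columns grow to the right and rows downward; lengths in mm; the calibration is good to about 2 mm. A picture is of the moment at which its call begins.
- job.hand_in(): hands the job in, once; it reports no verdict.
The state is a dict: "t": time; "qpos": joint angles; "qvel": joint speeds; "joint_torque": joint torques, N m; "tcp_pos": TCP position; "ee_rot": TCP orientation; "force": force on the tool from outside, world axes, zero at the start; "wrist_torque": the same for the moment, N m; "gripper_width": finger opening in mm.
Only numpy, scipy, OpenCV 4.12 (cv2) and the standard library are available. Lean on these libraries where they do the work, as an engineer would, in place of code of your own. Each camera call takes 0.05 s, during which the arm holds its last target.

## Working session

There is one attempt and no reset: what is moved stays moved. The work goes in short steps, Python scripts to look and compute and a tool call to move; the robot and the scene stay as the last step left them, time stands still between calls to the robot, and variables do not carry over. Pictures are saved under pics/ and viewed, and the job is handed in when it is done.

Besides the shell and the picture viewer there is one more tool, called after "Emit:" by a JSON object that holds its "fn" and its "kwargs", one argument or row to a line. play_rows: Moves the arm, as the interface text tells. Its arguments: {"type":"object","properties":{"steps":{"type":"array","items":{"type":"array","items":{"type":"number"}}}},"required":["steps"]}

```bash
mkdir -p pics; ls
python3 - <<'E'
from station import status, imaging, job, bot
import cv2,numpy as np
s=status.get_state();print(s)
for n in ["scene","side"]:
    c=imaging.camera(n);cv2.imwrite(f"pics/{n}0.png",c["image"][:,:,::-1]);np.savez(f"{n}0.npz",**c);print(c["K"],c["extrinsics"])
E
```

```text
pics
{'t': 0.0, 'qpos': array([-2.11761653e-05,  2.13375733e-01, -3.50434981e-02,  1.32347113e+00,
       -1.32010161e-05,  1.57079094e+00]), 'qvel': array([ 0.00063506,  0.00019762, -0.00237513, -0.00212817,  0.00104636,
       -0.00081128]), 'joint_torque': array([-1.43474466e-03, -6.86183596e+01,  4.87125492e+01,  1.75234705e-02,
       -1.83502889e-04, -7.31988712e-05]), 'tcp_pos': array([ 4.99678979e+02, -1.47475254e-02,  2.30812556e+02]), 'ee_rot': array([ 7.07112256e-01,  7.07101095e-01, -3.91459954e-04, -3.82135701e-04]), 'force': array([-0.74273591,  0.01513941,  0.09342395]), 'wrist_torque': array([ 0.03414874, -0.029648  , -0.03216327]), 'gripper_width': 85.28150561668083}
[[465.80932115   0.         325.75312118]
 [  0.         465.80932115 193.34343716]
 [  0.           0.           1.        ]] [[-8.23021600e-01 -4.01860659e-01  4.01426778e-01  1.33086995e+02]
 [-5.67916452e-01  5.69351349e-01 -5.94398810e-01  9.60749404e+02]
 [ 1.03126201e-02 -7.17179931e-01 -6.96811737e-01  7.72638665e+02]
 [ 0.00000000e+00  0.00000000e+00  0.00000000e+00  1.00000000e+00]]
[[412.24638911   0.         320.52660157]
 [  0.         412.24638911 195.42965061]
 [  0.           0.           1.        ]] [[ 8.34925215e-01 -2.25959084e-01  5.01838996e-01  1.12861783e+02]
 [-5.50354261e-01 -3.37525915e-01  7.63666448e-01 -3.48858433e+02]
 [-3.17370429e-03 -9.13793603e-01 -4.06166442e-01  4.34190375e+02]
 [ 0.00000000e+00  0.00000000e+00  0.00000000e+00  1.00000000e+00]]
```

View pics/scene0.png

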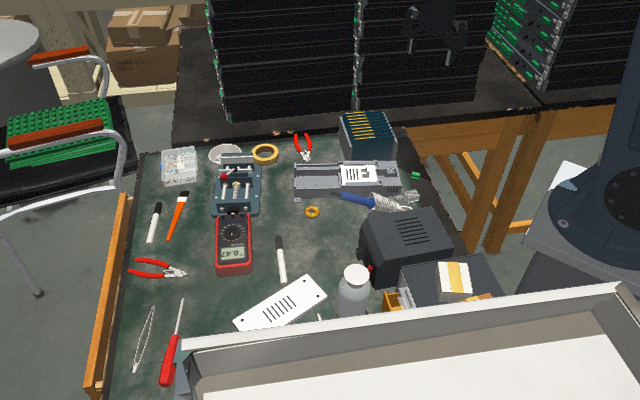

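View pics/side0.png

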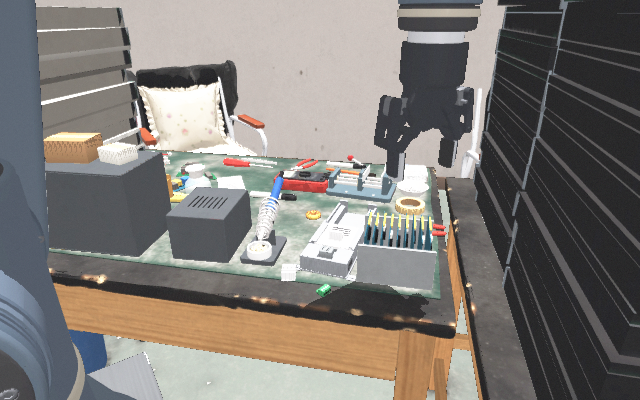

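```bash
cat > h.py <<'E'
import numpy as np,cv2
def pts(d):
    K=d["K"];E=d["extrinsics"];z=d["range_z"].astype(float)
    v,u=np.mgrid[0:400,0:640]
    p=np.stack([(u-K[0,2])/K[0,0]*z,(v-K[1,2])/K[1,1]*z,z],-1)
    w=p@E[:3,:3].T+E[:3,3]; w[z<=0]=np.nan
    return w
def ray(d,u,v,h):
    K=d["K"];E=d["extrinsics"]
    r=E[:3,:3]@np.array([(u-K[0,2])/K[0,0],(v-K[1,2])/K[1,1],1]);o=E[:3,3]
    return o+r*(h-o[2])/r[2]
def proj(d,P):
    K=d["K"];E=d["extrinsics"];q=(np.asarray(P)-E[:3,3])@E[:3,:3];return (q@K.T)[...,:2]/q[...,2:]
E
python3 - <<'E'
from h import *
for n,(a,b,c,e) in {"scene":(270,120,430,220),"side":(280,170,450,300)}.items():
    d=dict(np.load(n+"0.npz"))
    im=d["image"][b:e,a:c,::-1]
    cv2.imwrite(f"pics/{n}z.png",cv2.resize(im,None,fx=4.5,fy=4.5,interpolation=cv2.INTER_CUBIC))
    w=pts(d)
    if n=="scene":
        for v in range(155,205,5): print(v,[tuple(int(x) if x==x else -1 for x in w[v,u]) for u in range(285,410,10)])
E
```

```text
155 [(745, 245, 0), (724, 230, 0), (695, 226, 11), (682, 199, 0), (661, 184, 0), (639, 170, 0), (605, 177, 21), (573, 182, 40), (556, 160, 33), (536, 147, 34), (518, 126, 28), (495, 119, 34), (490, 64, 0)]
160 [(731, 263, 2), (711, 247, 1), (685, 238, 7), (670, 215, 0), (648, 203, 1), (628, 187, 0), (603, 178, 6), (572, 182, 24), (554, 162, 19), (525, 165, 35), (516, 126, 13), (500, 100, 3), (481, 81, 0)]
165 [(719, 278, 2), (675, 292, 34), (658, 274, 29), (639, 259, 28), (618, 246, 29), (600, 229, 27), (577, 221, 33), (557, 207, 33), (537, 192, 32), (521, 171, 25), (497, 164, 32), (476, 153, 35), (471, 101, 1)]
170 [(709, 291, 0), (667, 303, 29), (651, 284, 24), (632, 269, 23), (613, 253, 21), (593, 239, 21), (568, 235, 31), (548, 221, 31), (525, 212, 36), (515, 179, 18), (487, 183, 35), (470, 163, 29), (462, 117, 0)]
175 [(694, 310, 4), (668, 303, 12), (652, 283, 6), (632, 269, 6), (613, 254, 5), (593, 239, 4), (559, 248, 29), (537, 239, 34), (515, 230, 38), (499, 209, 31), (-1, -1, -1), (467, 165, 16), (454, 134, 0)]
180 [(686, 319, 0), (661, 312, 7), (644, 295, 3), (622, 283, 5),
[... 274 characters left out ...]
8, 258, 37), (478, 246, 38), (462, 228, 33), (442, 216, 35), (436, 168, 1)]
190 [(662, 350, 2), (625, 358, 28), (610, 340, 23), (588, 330, 27), (572, 313, 23), (553, 299, 22), (534, 287, 24), (518, 267, 17), (497, 257, 21), (478, 244, 21), (459, 229, 19), (440, 215, 19), (428, 183, 1)]
195 [(652, 363, 2), (628, 355, 8), (609, 342, 9), (590, 327, 8), (572, 313, 7), (493, 393, 116), (478, 379, 112), (468, 356, 100), (495, 258, 6), (436, 328, 96), (457, 230, 5), (439, 213, 2), (415, 213, 15)]
200 [(642, 376, 1), (623, 363, 1), (604, 349, 1), (585, 335, 0), (565, 323, 2), (546, 309, 2), (476, 382, 102), (462, 364, 95), (447, 350, 93), (429, 340, 95), (418, 314, 80), (431, 228, 2), (412, 214, 1)]
```

View pics/scenez.png

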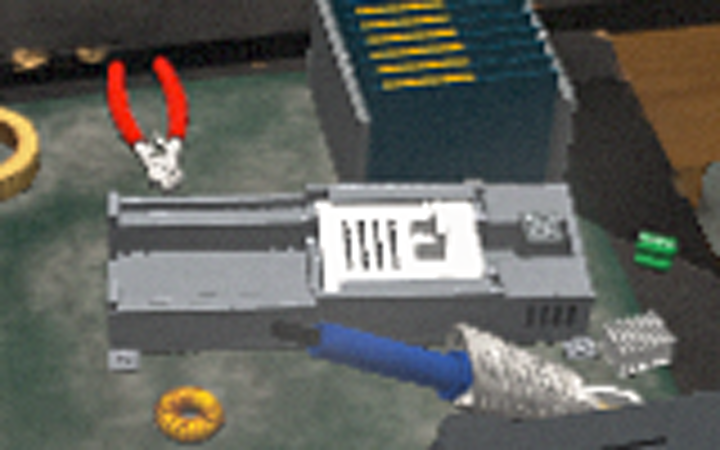

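View pics/sidez.png

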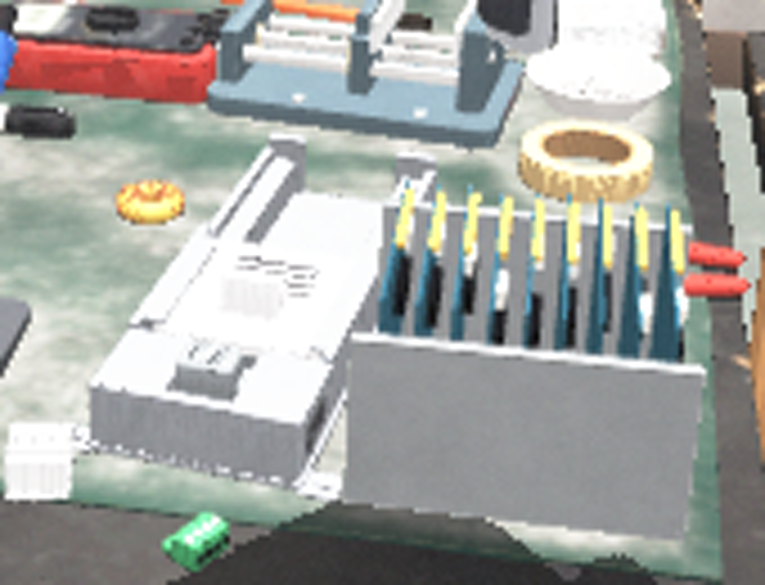

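Run:
```python
from h import *
from scipy.optimize import least_squares
S=dict(np.load("scene0.npz"));D=dict(np.load("side0.npz"))
zs=lambda u,v:(270+u/4.5-.4,120+v/4.5-.4)
zd=lambda u,v:(280+u/4.5-.4,170+v/4.5-.4)
# (cam,pixel,local point)
F=[(S,zs(592,298),(-96,46,34)),(S,zs(568,185),(-96,-46,34)),(S,zs(108,308),(156,46,31)),(S,zs(113,195),(156,-46,37)),
(S,zs(545,225),(-74,0,44)),
(D,zd(213,362),(-74,0,44)),(D,zd(92,387),(-96,46,34)),(D,zd(302,430),(-96,-46,34))]
def T(p,L):
    x,y,a=p;L=np.asarray(L,float);c,s=np.cos(a),np.sin(a)
    return np.stack([x+c*L[...,0]-s*L[...,1],y+s*L[...,0]+c*L[...,1],L[...,2]],-1)
def res(p): return np.concatenate([(T(p,L)[:2]-ray(d,u,v,L[2])[:2]) for d,(u,v),L in F])
for sub in (F,F[:5],F[5:]):
    FF=F; 
    f=lambda p:np.concatenate([(T(p,L)[:2]-ray(d,u,v,L[2])[:2]) for d,(u,v),L in sub])
    r=least_squares(f,[520,220,0.6],loss="soft_l1",f_scale=2);print(r.x.round(3),np.round(f(r.x).reshape(-1,2),1).tolist())
# white mask
m=(S["image"].min(-1)>200).astype(np.uint8);m[:155]=0;m[190:]=0;m[:,:330]=0;m[:,385:]=0
c=max(cv2.findContours(m,0,2)[0],key=cv2.contourArea)[:,0]
P=np.array([ray(S,u,v,32)[:2] for u,v in c],np.float32);print(cv2.minAreaRect(P))
np.save("box.npy",least_squares(res,[520,220,.6],loss="soft_l1",f_scale=2).x)
p=np.load("box.npy")
for n,d,(a,b,c,e) in (("scene",S,(270,120,430,220)),("side",D,(280,170,450,300))):
    k=4.5;im=cv2.resize(d["image"][b:e,a:c,::-1],None,fx=k,fy=k,interpolation=cv2.INTER_CUBIC)
    for x0,x1,y0,y1,h in [(-96,-48,-46,46,34),(48,156,-46,46,31),(-84,-64,-12,12,44),(-42,42,-31.5,31.5,32),(-23,-17,-13,13,52)]:
        q=proj(d,T(p,[(x0,y0,h),(x1,y0,h),(x1,y1,h),(x0,y1,h)]))
        cv2.polylines(im,[((q-[a,b]+.5)*k).astype(int)],True,(0,0,255),1)
    cv2.imwrite(f"pics/{n}ov.png",im)
```

```text
[531.998 227.14    0.648] [[-2.2, -3.3], [-0.0, -4.1], [-2.4, 1.5], [5.5, -4.9], [0.2, -1.2], [1.3, 5.6], [-2.3, 4.4], [1.8, 2.2]]
[532.451 229.777   0.645] [[-1.8, -0.4], [0.1, -1.3], [-1.5, 3.8], [6.2, -2.7], [0.5, 1.6]]
[532.969 220.916   0.622] [[1.2, 0.9], [-1.8, 0.8], [0.3, -2.7]]
((533.5971069335938, 228.78564453125), (84.65867614746094, 68.02820587158203), 37.519351959228516)
```

View pics/sceneov.png

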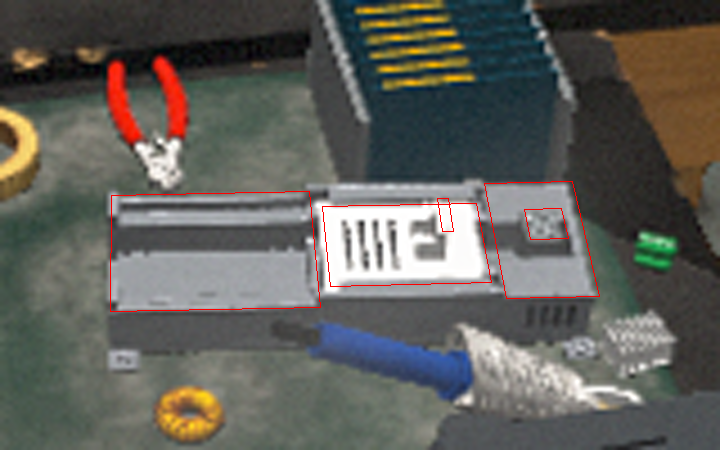

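View pics/sideov.png

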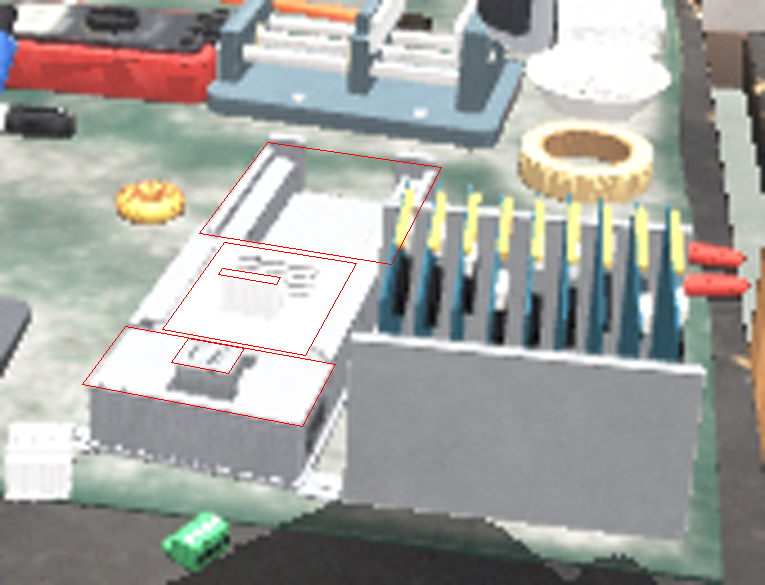

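Run:
```python
from h import *
x,y,a=532,226,.648;c,s=np.cos(a),np.sin(a)
for n in ("scene","side"):
    w=pts(dict(np.load(n+"0.npz"))).reshape(-1,3);w=w[~np.isnan(w[:,0])]
    b=np.stack([(w[:,0]-x)*c+(w[:,1]-y)*s,-(w[:,0]-x)*s+(w[:,1]-y)*c,w[:,2]],-1)
    b=b[(abs(b[:,1])<190)&(b[:,0]>-200)&(b[:,0]<220)&(b[:,2]<260)]
    print(n)
    H,xe,ye=np.histogram2d(b[:,0],b[:,1],bins=[np.arange(-200,221,30),np.arange(-190,191,20)])
    print("     ",(ye[:-1]+10).astype(int))
    for i in range(len(xe)-1):
        row=[]
        for j in range(len(ye)-1):
            k=(b[:,0]>=xe[i])&(b[:,0]<xe[i+1])&(b[:,1]>=ye[j])&(b[:,1]<ye[j+1])
            row.append("%4d"%b[k,2].max() if k.any() else "   .")
        print(int(xe[i]+15),*row)
```

```text
scene
      [-180 -160 -140 -120 -100  -80  -60  -40  -20    0   20   40   60   80
  100  120  140  160  180]
-185    .    .    .  259    .   -7   -6   -1    0    2    0    1    2    2    2    2    1    2    1
-155    0    1    2    2    2    3    1    2   12   10    3    2    3    2    2    1    .    .    .
-125  259    2    2    2    2    3    3    3   13    5    3   18   19   12    3    .    .    .  103
-95    .   77   78   83   88   91   88   35   37   41   35   35   19   18   29   32    .    .  102
-65   91   90   92   93   90   92   91   36   41   47   46   36   29    1   29   66   71   63  100
-35   90   91   91   91   91   91   91   39   35   34   36   38    4    0   13   89   93   89    .
-5   91   91   92   92   90   92   92   38   48   53   53   39    5    3   13   95  101   99    .
25   88   92   92   90   91   91   92   77   37   35   34   39   35    4    5    4  106  109    4
55   30   77    6    4    4    5    .   39   34   33   35   39    3    4    4    4  116  118    4
85    4    5    3    4    4    4    .   32   27    8   23   33    5    5    6    6    5  124    6
1
[... 1188 characters left out ...]
   95    2
25   75   90   89   90   89   89   89   76   32   32   32   36    0    2    2    2  106  105    .
55   75    .    .    .    .    .    .   36   31   31   31   36    1    1    2    2  116  120    1
85    2    .    .    .    .    .    .   25   24    5   23   30    1    2    1    2  114  121    2
115    9    .    .    .    .    .    .   30    5    6   23   31    0   12   11   11    2    2    2
145    9    9    .    .    .    .    .   36   36    6   36   36    2    2   10    1    3    2    2
175    0    2    1    1    1    1    2    1    2    2    1    1    1    2    2    2    2    2   16
205    0    2   16   18   17   17    2    1    0    2    2    1    1    2    2    1    2    1   15
```

Run:
```python
from h import *
x,y,a=532,226,.648;c,s=np.cos(a),np.sin(a)
for n in ("scene","side"):
    w=pts(dict(np.load(n+"0.npz"))).reshape(-1,3);w=w[~np.isnan(w[:,0])]
    b=np.stack([(w[:,0]-x)*c+(w[:,1]-y)*s,-(w[:,0]-x)*s+(w[:,1]-y)*c,w[:,2]],-1)
    for z0,x0,x1 in ((46,-45,15),(39,-100,-50)):
        k=(b[:,2]>z0)&(b[:,2]<57)&(abs(b[:,1])<25)&(b[:,0]>x0)&(b[:,0]<x1)
        print(n,z0,k.sum(),b[k].mean(0).round(1),b[k].min(0).round(1),b[k].max(0).round(1))
```

```text
scene 46 21 [-15.8   2.7  50.1] [-19.2 -11.3  47.3] [-13.   13.9  53.5]
scene 39 62 [-69.8   3.8  43.5] [-80.7 -10.5  39.2] [-60.6  15.   47.2]
side 46 42 [-17.2   1.5  48.8] [-20.  -10.9  46. ] [-14.1  14.2  51.3]
side 39 85 [-72.9   0.1  42.2] [-81.8 -10.4  39.1] [-62.8  12.5  44.8]
```

Emit:
{"fn": "play_rows", "kwargs": {
  "steps": [
    [0, 0, -0.1, 30, -4, 10, 255],
    [0, 0, -0.2, 60, -8, 25, 255],
    [0, 0, -0.3, 90, -13, 40, 255],
    [0, 0, -0.4, 120, -17, 60, 255],
    [0, 0, -0.5, 150, -22, 80, 255],
    [0, 0, -0.6, 175, -25, 100, 255],
    [0, 0, -0.648, 184, -26, 110, 255],
    [0, 0, -0.648, 184, -26, 110, 255],
    [0, 0, -0.648, 184, -26, 110, 255],
    [0, 0, -0.648, 184, -26, 110, 255]
  ]
}}

```text
t: 0.93
tcp_pos: [474.4, 183.5, 122.0]
ee_rot: [0.446, 0.895, 0.0, 0.0]
force: [0.3, 0.0, 0.1]
gripper_width: 0.1
```

Run:
```python
from station import status, imaging
import cv2,numpy as np
s=status.get_state();print(s["t"],s["tcp_pos"],s["ee_rot"],s["force"],s["gripper_width"])
o=[]
for n in ["wrist","side"]:
    c=imaging.camera(n);np.savez(f"{n}1.npz",**c);print(c["extrinsics"].round(2) if n=="wrist" else "")
    im=c["image"][:,:,::-1]
    cv2.imwrite(f"pics/{n}1.png",im)
```

```text
0.9333 [474.3743445  183.47304936 121.96604354] [4.46176369e-01 8.94945005e-01 1.22457354e-04 2.64956120e-04] [0.26915625 0.01801031 0.08243724] 0.08829446103244681
[[ 8.0000e-01  5.8000e-01  1.8000e-01  4.2870e+02]
 [ 6.0000e-01 -7.6000e-01 -2.3000e-01  2.4250e+02]
 [ 0.0000e+00  2.9000e-01 -9.6000e-01  2.6456e+02]
 [ 0.0000e+00  0.0000e+00  0.0000e+00  1.0000e+00]]
```

View pics/wrist1.png

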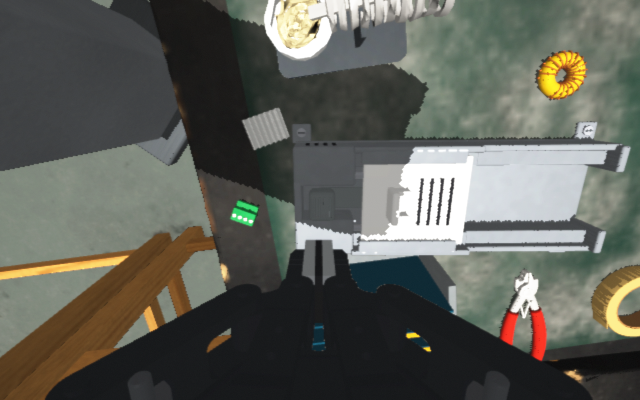

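View pics/side1.png

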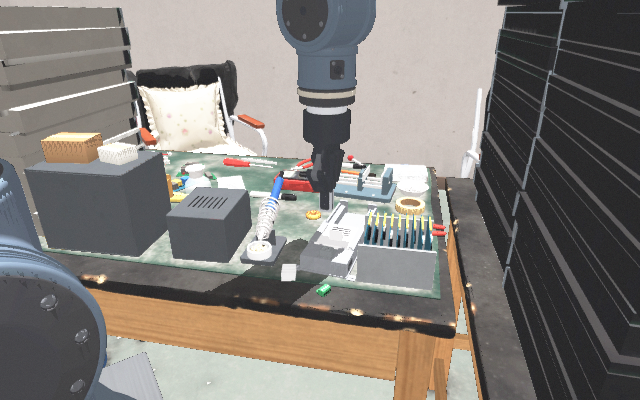

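Run:
```python
from h import *
W=dict(np.load("wrist1.npz"))
im=W["image"][130:260,285:485,::-1]
im=cv2.LUT(im,(255*(np.arange(256)/255)**.5).astype(np.uint8))
cv2.imwrite("pics/w1z.png",cv2.resize(im,None,fx=4,fy=4,interpolation=cv2.INTER_CUBIC))
x,y,a=532,226,.648;c,s=np.cos(a),np.sin(a)
w=pts(W);b=np.stack([(w[...,0]-x)*c+(w[...,1]-y)*s,-(w[...,0]-x)*s+(w[...,1]-y)*c,w[...,2]],-1)
b[240:,:]=np.nan
for z0,z1,x0,x1 in ((46,57,-45,15),(39,50,-100,-50)):
    k=(b[...,2]>z0)&(b[...,2]<z1)&(abs(b[...,1])<25)&(b[...,0]>x0)&(b[...,0]<x1)
    print(k.sum(),b[k].mean(0),b[k].min(0),b[k].max(0))
print(proj(W,[474.4,183.5,122]))
```

```text
310 [-15.81226607   2.86671128  51.09773695] [-18.40005124 -10.548835    46.19866606] [-12.03771934  14.89705726  54.05570122]
766 [-69.7182061    2.73713547  43.69488002] [-79.50934586  -9.5585872   39.02184299] [-60.07613545  13.7836471   46.41420282]
[319.80277368 256.19650647]
```

View pics/w1z.png

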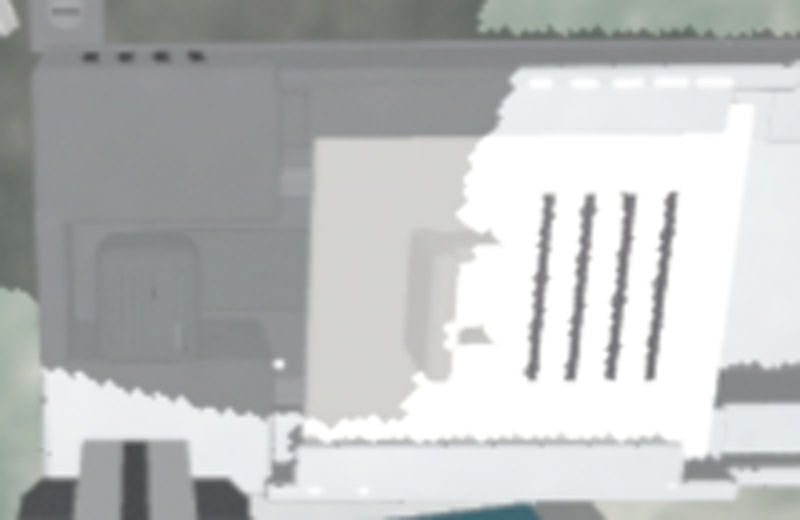

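Emit:
{"fn": "play_rows", "kwargs": {
  "steps": [
    [0, 0, 0, 1.5, 1.5, 30, 255],
    [0, 0, 0, 1.5, 1.5, 60, 255],
    [0, 0, 0, 1.5, 1.5, 72, 255],
    [0, 0, 0, 1.5, 1.5, 76, 255],
    [0, 0, 0, 1.5, 1.5, 78, 255],
    [0, 0, 0, 1.5, 1.5, 80, 255],
    [0, 0, 0, 1.5, 1.5, 80, 255],
    [0, 0, 0, 1.5, 1.5, 80, 255]
  ]
}}

```text
t: 1.7
tcp_pos: [475.1, 186.2, 42.3]
ee_rot: [0.445, 0.895, 0.001, 0.001]
force: [0.4, -1.2, 0.8]
gripper_width: -0.0
```

Emit:
{"fn": "play_rows", "kwargs": {
  "steps": [
    [0, 0, 0, 0, 0, 1, 255],
    [0, 0, 0, 0, 0, 2, 255],
    [0, 0, 0, 0, 0, 3, 255],
    [0, 0, 0, 0, 0, 4, 255],
    [0, 0, 0, 0, 0, 4, 255],
    [0, 0, 0, 0, 0, 4, 255]
  ]
}}

```text
t: 2.2
tcp_pos: [474.8, 186.3, 37.5]
ee_rot: [0.445, 0.895, 0.0, 0.0]
force: [3.7, 0.5, 4.6]
gripper_width: -0.2
```

Run:
```python
from station import status, imaging
import cv2,numpy as np
s=status.get_state();print(s["t"],s["tcp_pos"],s["force"])
for n in ["wrist","side"]:
    c=imaging.camera(n);np.savez(f"{n}2.npz",**c)
    im=c["image"][:,:,::-1]
    cv2.imwrite(f"pics/{n}2.png",im if n=="wrist" else cv2.resize(im[170:300,280:450],None,fx=4.5,fy=4.5))
```

```text
2.2 [474.79130351 186.27740984  37.53023217] [3.69915602 0.45327747 4.62351324]
```

View pics/wrist2.png

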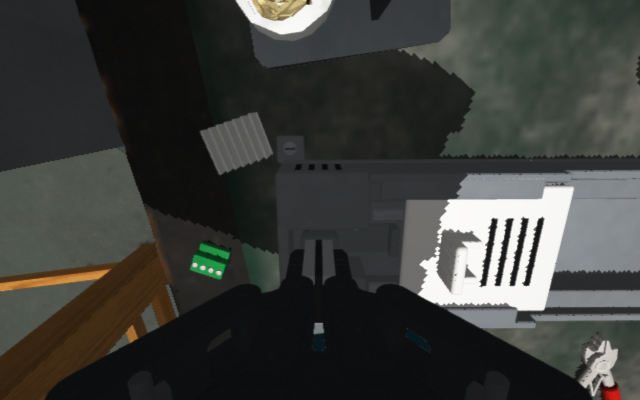

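View pics/side2.png

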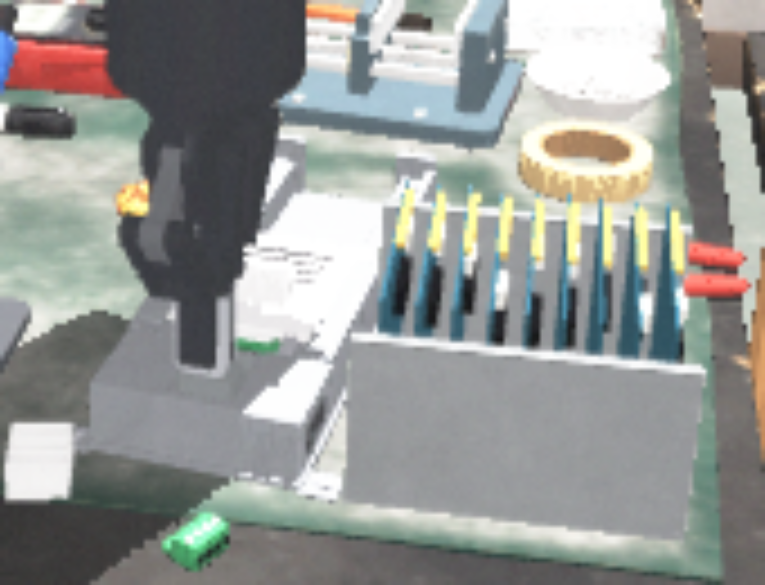

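```bash
cat > rib.py <<'E'
from h import *
import sys
x,y,a=532,226,.648;c,s=np.cos(a),np.sin(a)
x+=4*c-2.5*s;y+=4*s+2.5*c
print("box",x,y)
for n in sys.argv[1:]:
    W=dict(np.load(n));w=pts(W);b=np.stack([(w[...,0]-x)*c+(w[...,1]-y)*s,-(w[...,0]-x)*s+(w[...,1]-y)*c,w[...,2]],-1)
    for z0,z1 in ((44,57),(46,57)):
        k=(b[...,2]>z0)&(b[...,2]<z1)&(abs(b[...,1])<25)&(b[...,0]>-40)&(b[...,0]<130)
        if k.any(): print(n,k.sum(),b[k].mean(0).round(1),b[k].min(0).round(1),b[k].max(0).round(1))
E
python3 rib.py wrist1.npz wrist2.npz side2.npz
```

```text
box 533.6801877414763 230.40760356127828
wrist1.npz 341 [-19.7   0.5  50.5] [-22.4 -13.4  44. ] [-6.5 12.4 54.1]
wrist1.npz 310 [-19.8   0.4  51.1] [-22.4 -13.   46.2] [-16.   12.4  54.1]
wrist2.npz 931 [-8.2  0.9 50. ] [-10.6 -13.8  44. ] [ 3.8 12.7 53.6]
wrist2.npz 828 [-8.1  0.8 50.7] [-10.6 -13.8  46. ] [-4.  12.5 53.6]
side2.npz 37 [-8.7 -4.5 48.3] [-11.6 -13.8  44.2] [-3.8  5.3 51.9]
side2.npz 31 [-8.6 -5.3 48.9] [-11.6 -13.8  46. ] [-3.8  5.3 51.9]
```

Emit:
{"fn": "play_rows", "kwargs": {
  "steps": [
    [0, 0, 0, 0, 0, -15, 255],
    [0, 0, 0, 0, 0, -28, 255],
    [0, 0, 0, -0.5, 20, -28, 255],
    [0, 0, 0, -0.5, 38, -28, 255],
    [0, 0, 0, -0.5, 38, -15, 255],
    [0, 0, 0, -0.5, 38, -4, 255],
    [0, 0, 0, -0.5, 38, -4, 255],
    [0, 0, 0, -0.5, 43, -4, 255],
    [0, 0, 0, -0.5, 47, -4, 255],
    [0, 0, 0, -0.5, 51, -4, 255],
    [0, 0, 0, -0.5, 55, -4, 255],
    [0, 0, 0, -0.5, 55, -4, 255]
  ]
}}

```text
t: 3.3
tcp_pos: [519.3, 219.5, 41.8]
ee_rot: [0.445, 0.895, 0.0, 0.0]
force: [0.6, 0.0, -0.2]
gripper_width: -0.1
```

```bash
cat > look.py <<'E'
from station import status, imaging
import cv2,numpy as np,sys,os
i=sys.argv[1]
s=status.get_state();print(s["t"],s["tcp_pos"],s["force"])
for n in ["wrist","side","scene"]:
    c=imaging.camera(n);np.savez(f"{n}{i}.npz",**c)
    im=c["image"][:,:,::-1]
    cv2.imwrite(f"pics/{n}{i}.png",im if n=="wrist" else cv2.resize(im[170:300,280:450],None,fx=4.5,fy=4.5) if n=="side" else cv2.resize(im[120:220,270:430],None,fx=4.5,fy=4.5))
os.system(f"python3 rib.py wrist{i}.npz side{i}.npz scene{i}.npz")
E
python3 look.py 3
```

```text
box 533.6801877414763 230.40760356127828
wrist3.npz 928 [-11.    7.6  51.5] [-32.2 -10.7  44.1] [10.1 12.6 57. ]
wrist3.npz 887 [-11.5   7.5  51.8] [-32.2  -9.   46. ] [ 0.7 12.6 57. ]
side3.npz 73 [-23.4  -5.4  50.8] [-34.2 -14.2  44.2] [-1.5  9.3 57. ]
side3.npz 64 [-24.5  -5.   51.6] [-34.2 -14.2  46.1] [-1.5  7.5 57. ]
scene3.npz 72 [-13.4   6.3  51.1] [-33.3 -10.5  44.1] [ 4.5 13.2 56.7]
scene3.npz 64 [-13.7   6.1  51.9] [-33.3 -10.5  46.1] [-0.3 13.2 56.7]
3.3 [519.29753524 219.50145605  41.75224747] [ 0.64268221  0.01793385 -0.24665162]
```

View pics/wrist3.png

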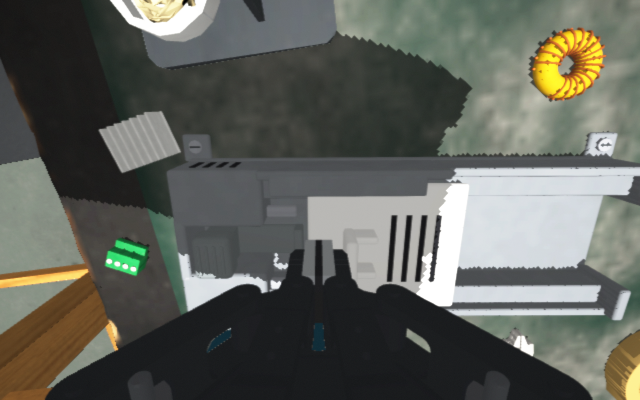

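View pics/side3.png

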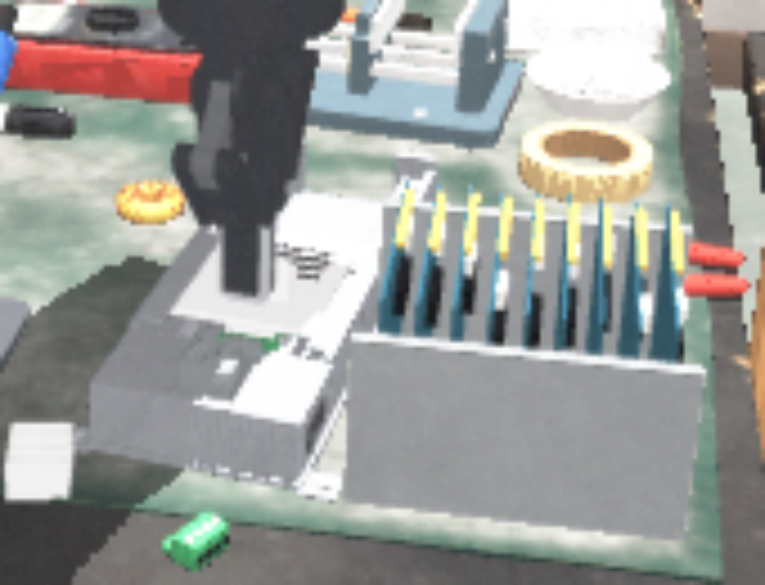

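Emit:
{"fn": "play_rows", "kwargs": {
  "steps": [
    [0, 0, 0, 0, 4, 0, 255],
    [0, 0, 0, 0, 9, 0, 255],
    [0, 0, 0, 0, 14, 0, 255],
    [0, 0, 0, 0, 19, 0, 255],
    [0, 0, 0, 0, 24, 0, 255],
    [0, 0, 0, 0, 29, 0, 255],
    [0, 0, 0, 0, 34, 0, 255],
    [0, 0, 0, 0, 39, 0, 255],
    [0, 0, 0, 0, 44, 0, 255],
    [0, 0, 0, 0, 48, 0, 255],
    [0, 0, 0, 0, 50, 0, 255],
    [0, 0, 0, 0, 50, 0, 255]
  ]
}}

```text
t: 4.45
tcp_pos: [558.7, 249.4, 41.2]
ee_rot: [0.445, 0.895, 0.0, 0.0]
force: [0.8, 0.2, 0.4]
gripper_width: -0.1
```

```bash
python3 look.py 4
```

```text
box 533.6801877414763 230.40760356127828
wrist4.npz 950 [38.   7.8 51.4] [17.2 -8.4 44.1] [53.  12.5 57. ]
wrist4.npz 914 [37.8  7.7 51.7] [17.2 -8.4 46.1] [50.1 12.5 57. ]
side4.npz 77 [25.5 -3.7 50.5] [ 14.6 -13.9  44.2] [49.6 11.6 56.8]
side4.npz 68 [24.6 -3.1 51.2] [ 14.6 -13.9  46.3] [49.6 11.6 56.8]
scene4.npz 65 [36.3  6.2 51.4] [ 16.4 -13.5  44.9] [49.  14.3 56.8]
scene4.npz 62 [36.1  6.  51.7] [ 16.4 -13.5  46.3] [49.  14.3 56.8]
4.45 [558.69249876 249.39038466  41.21877996] [0.75314415 0.16418335 0.41098382]
```

View pics/wrist4.png

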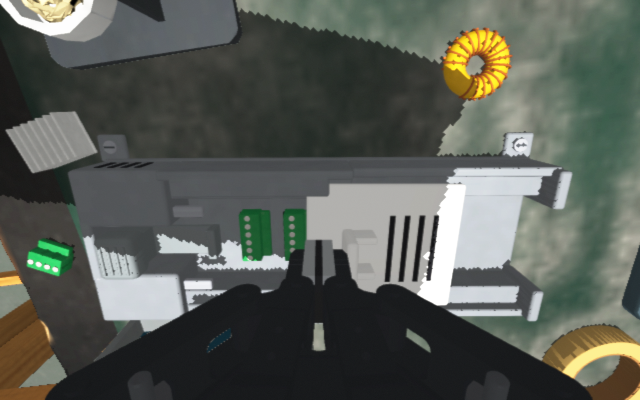

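View pics/scene4.png

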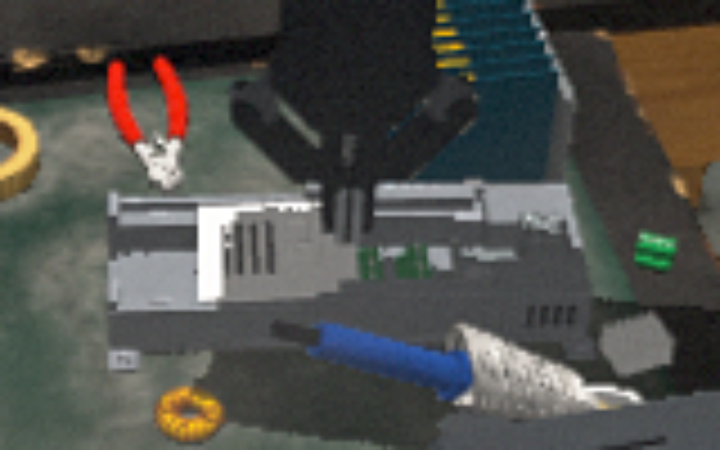

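Emit:
{"fn": "play_rows", "kwargs": {
  "steps": [
    [0, 0, 0, 0, 4, 0, 255],
    [0, 0, 0, 0, 8, 0, 255],
    [0, 0, 0, 0, 12, 0, 255],
    [0, 0, 0, 0, 16, 0, 255],
    [0, 0, 0, 0, 20, 0, 255],
    [0, 0, 0, 0, 24, 0, 255],
    [0, 0, 0, 0, 28, 0, 255],
    [0, 0, 0, 0, 31, 0, 255],
    [0, 0, 0, 0, 34, 0, 255],
    [0, 0, 0, 0, 34, 0, 255]
  ]
}}

```text
t: 5.43
tcp_pos: [585.8, 269.9, 41.2]
ee_rot: [0.445, 0.895, 0.0, 0.0]
force: [0.5, 0.1, 0.0]
gripper_width: 0.0
```

```bash
python3 look.py 5
```

```text
box 533.6801877414763 230.40760356127828
wrist5.npz 848 [70.9  8.1 50.5] [51.4 -8.7 44.1] [83.3 12.4 57. ]
wrist5.npz 812 [70.6  8.  50.7] [51.4 -8.7 46. ] [83.3 12.4 57. ]
side5.npz 64 [58.5 -3.3 50.5] [ 49.4 -14.4  44.5] [80.1 11.4 56.9]
side5.npz 55 [57.1 -2.8 51.4] [ 49.4 -13.7  46.3] [80.1 11.4 56.9]
scene5.npz 56 [70.   5.8 50. ] [ 51.5 -10.1  44. ] [82.2 14.1 56.4]
scene5.npz 49 [69.6  5.2 50.7] [ 51.5 -10.1  46.2] [82.  14.1 56.4]
5.4333 [585.82907778 269.93274817  41.24985169] [0.51094714 0.0741756  0.01803737]
```

View pics/wrist5.png

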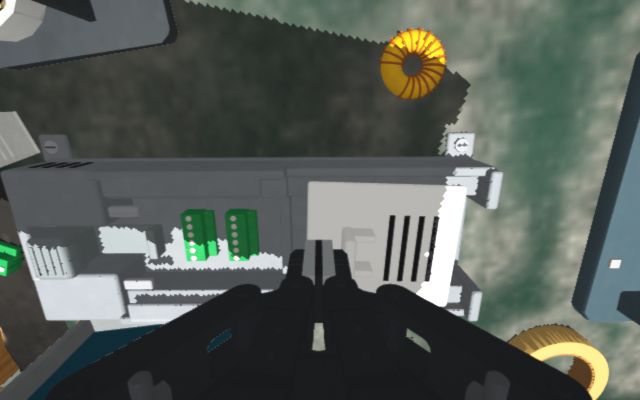

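View pics/scene5.png

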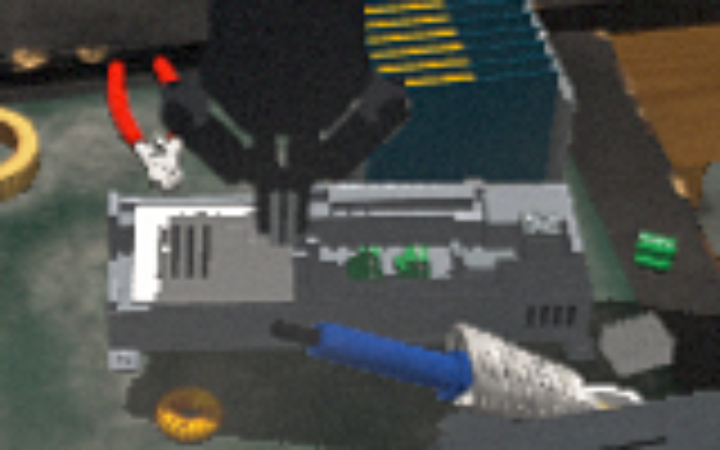

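Emit:
{"fn": "play_rows", "kwargs": {
  "steps": [
    [0, 0, 0, 0, 2, 0, 255],
    [0, 0, 0, 0, 4, 0, 255],
    [0, 0, 0, 0, 5, 0, 255],
    [0, 0, 0, 0, 5, 0, 255],
    [0, 0, 0, 0, 0, 0, 255],
    [0, 0, 0, 0, -8, 0, 255],
    [0, 0, 0, 0, -12, -15, 255],
    [0, 0, 0, 0, -20, -50, 255],
    [0, 0, 0, 0, -40, -90, 255],
    [0, 0, 0, 0, -70, -120, 255],
    [0, 0, 0, 0, -70, -120, 255],
    [0, 0, 0, 0, -70, -120, 255]
  ]
}}

```text
t: 6.58
tcp_pos: [529.7, 227.0, 163.9]
ee_rot: [0.445, 0.895, 0.002, 0.001]
force: [0.9, -0.2, 0.3]
gripper_width: -0.1
```

```bash
python3 look.py 6
python3 - <<'E'
from h import *
x,y,a=533.7,230.4,.648;c,s=np.cos(a),np.sin(a)
for n in ("wrist6","scene6","side6"):
    w=pts(dict(np.load(n+".npz")));b=np.stack([(w[...,0]-x)*c+(w[...,1]-y)*s,-(w[...,0]-x)*s+(w[...,1]-y)*c,w[...,2]],-1)
    k=(b[...,2]>40)&(b[...,2]<55)&(abs(b[...,1])<20)&(b[...,0]>50)&(b[...,0]<130)
    print(n,"rib",k.sum(),np.nanmedian(b[k],0).round(1))
    k=(b[...,2]>22)&(b[...,2]<35)&(abs(b[...,1])<28)&(b[...,0]>95)&(b[...,0]<140)
    P=b[k];A=np.c_[P[:,:2],np.ones(len(P))];q=np.linalg.lstsq(A,P[:,2],rcond=None)[0];print("plate z",np.median(P[:,2]),"slopes",q[:2].round(3))
    k=(abs(b[...,0]+74)<7)&(abs(b[...,1])<9)&(b[...,2]<60);print("pad z",np.nanmedian(b[k][:,2]))
E
```

```text
box 533.6801877414763 230.40760356127828
wrist6.npz 220 [83.9 -0.1 48.2] [ 81.4 -13.6  44. ] [87.9 12.2 50.6]
wrist6.npz 194 [84.2 -0.2 48.6] [ 81.4 -13.6  46.1] [87.9 12.2 50.6]
side6.npz 28 [82.2 -1.2 46.6] [ 78.3 -13.3  44. ] [86.2 11.5 48.8]
side6.npz 19 [82.5 -1.1 47.5] [ 78.3 -13.1  46.3] [86.2  9.4 48.8]
scene6.npz 25 [84.   0.8 47.4] [ 81.3 -13.2  44.5] [86.8 15.  51.6]
scene6.npz 20 [83.7 -0.5 48. ] [ 81.3 -13.2  46. ] [86.6 15.  51.6]
6.5833 [529.67908125 226.97897742 163.90197071] [ 0.90545124 -0.2328224   0.29084423]
wrist6 rib 299 [83.7  0.6 48.1]
plate z 29.232674141119276 slopes [ 0.002 -0.002]
pad z 44.10417720838382
scene6 rib 34 [84.6  1.3 46.3]
plate z 28.586421963878763 slopes [ 0.    -0.003]
pad z 43.67946713092084
side6 rib 49 [81.9 -1.5 44.5]
plate z 27.728198541041365 slopes [0.01  0.004]
pad z 43.03569994962905
```

View pics/wrist6.png

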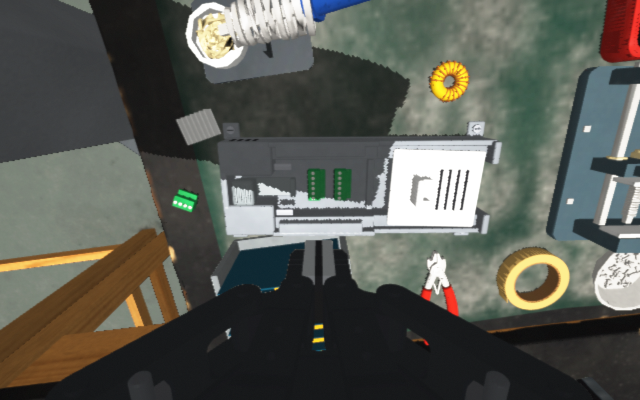

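View pics/scene6.png

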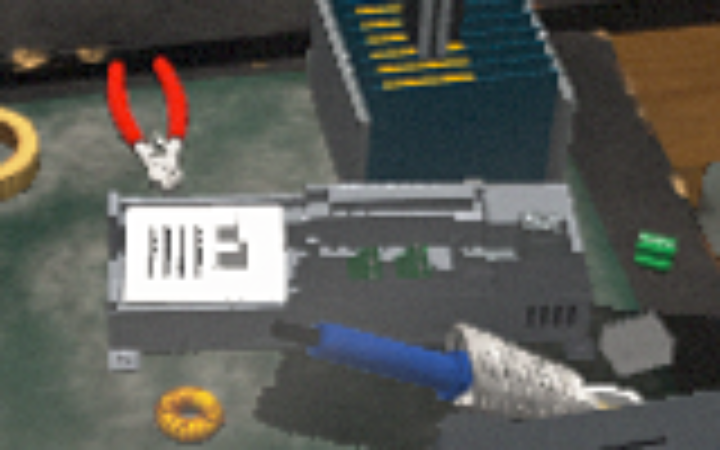

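View pics/side6.png

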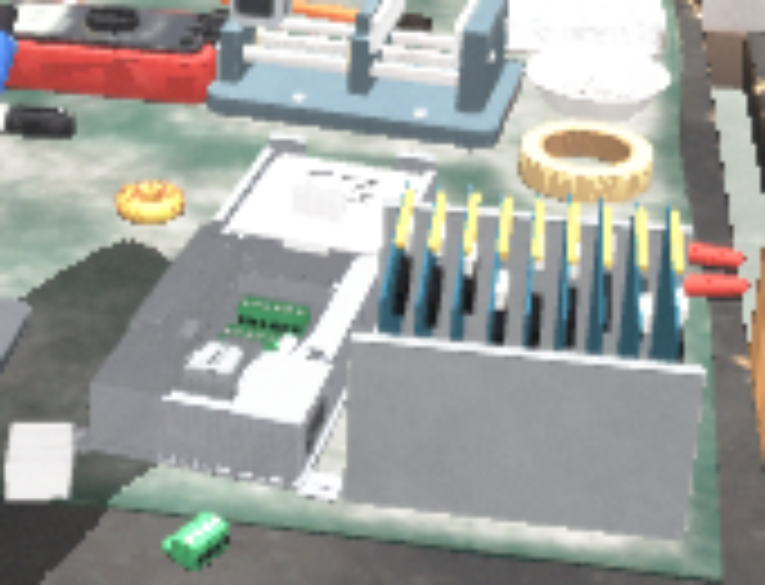

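The cover lies flat on the runners: x is about 103–104 mm, y about 0, the top of the plate is at about 29 mm and the tilt is about zero. The pad is back up at 44 mm, the arm is clear, and the bystanders look unmoved.

```bash
python3 -c "
from station import job
print(job.hand_in())"
```

```text
the job is handed in; nothing more can be done
None
```

The cover is off its seat and lying flat on the two runners, the tab has been let go, and the job is handed in. I pressed the tab down with the shut fingertips until the cover jumped about 12 mm, then pushed the cover along by its rib. After that I backed the arm off to 164 mm above the desk, clear of everything. The robot's clock stood at about 6.6 s, before the last look.

**Last checks, from depth in all three views:**

| Check | Measured | Allowed |
|---|---|---|
| Cover along the slide | 102–104 mm | 87–115 mm |
| Cover sideways | within 1.5 mm | within 8 mm |
| Underside of plate (top minus 4 mm) | 24–25 mm | 22–29 mm |
| Cover tilt | at most about 0.01 rad | below 0.06 rad |
| Tab pad top | 43–44 mm (44 mm is fully up) | within 1.5 mm of up |

- **Bystanders:** the cutter, coil, heat sink and plug looked unmoved by eye. The marker pen was not in the last pictures I viewed, but the arm never went near it.
- **Forces:** each reading at the end of a move stayed under about 6 N.
- **Disagreement:** the side camera put the box several millimetres from where the scene camera did. The wrist camera agreed with the scene camera to within about 1 mm on the tab and rib, so I used the wrist view for the final positions.

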